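# Pack the jam caddy with the sealed jars

## Task

Pack the wooden caddy: stand each of the four sealed jam jars, the ones with a white paper strip across the lid, upright in the middle of the liner that has its lid's colour, setting them down gently without dropping them. Leave the two opened jars, which have no strip, standing where they are.

Things in the scene. Friction and masses are not known exactly. Their poses are not given: they have to be found in the camera images.
- red_jar: Sealed jam jar with a red lid that has a white paper strip 16 mm wide across its top and down its sides. Round jar, 54 mm diameter up to 62 mm, then a red lid 50 mm diameter, 80 mm tall in all, about 0.25 kg. Origin: centre of its underside, z up along its axis. Nothing else stands within 25 mm of it at the start.
- yellow_jar: Sealed jam jar with a yellow lid that has a white paper strip 16 mm wide across its top and down its sides. Round jar, 54 mm diameter up to 62 mm, then a yellow lid 50 mm diameter, 80 mm tall in all, about 0.25 kg. Origin: centre of its underside, z up along its axis. Nothing else stands within 25 mm of it at the start.
- blue_jar: Sealed jam jar with a blue lid that has a white paper strip 16 mm wide across its top and down its sides. Round jar, 54 mm diameter up to 62 mm, then a blue lid 50 mm diameter, 80 mm tall in all, about 0.25 kg. Origin: centre of its underside, z up along its axis. Nothing else stands within 25 mm of it at the start.
- green_jar: Sealed jam jar with a green lid that has a white paper strip 16 mm wide across its top and down its sides. Round jar, 54 mm diameter up to 62 mm, then a green lid 50 mm diameter, 80 mm tall in all, about 0.25 kg. Origin: centre of its underside, z up along its axis. Nothing else stands within 25 mm of it at the start.
- opened_red: Opened jam jar: the same jar with a red lid but no white strip on it; to be left alone. Round jar, 54 mm diameter up to 62 mm, then a red lid 50 mm diameter, 80 mm tall in all, about 0.25 kg. Origin: centre of its underside, z up along its axis. Nothing else stands within 25 mm of it at the start.
- opened_blue: Opened jam jar: the same jar with a blue lid but no white strip on it; to be left alone. Round jar, 54 mm diameter up to 62 mm, then a blue lid 50 mm diameter, 80 mm tall in all, about 0.25 kg. Origin: centre of its underside, z up along its axis. Nothing else stands within 25 mm of it at the start.
- red_liner: Red liner, 73 mm square, 3 mm thick, fixed in one of the four bays (which one changes) of the fixed wooden caddy. Origin: centre of its underside and of the bay, 8 mm above the table; x, y along the caddy's walls. Bays 76 mm square, two by two at 84 mm centres; walls and dividers 8 mm thick, top 30 mm above the table; caddy 176 mm square.
- yellow_liner: Yellow liner, 73 mm square, 3 mm thick, fixed in one of the four bays (which one changes) of the fixed wooden caddy. Origin: centre of its underside and of the bay, 8 mm above the table; x, y along the caddy's walls. Bays 76 mm square, two by two at 84 mm centres; walls and dividers 8 mm thick, top 30 mm above the table; caddy 176 mm square.
- blue_liner: Blue liner, 73 mm square, 3 mm thick, fixed in one of the four bays (which one changes) of the fixed wooden caddy. Origin: centre of its underside and of the bay, 8 mm above the table; x, y along the caddy's walls. Bays 76 mm square, two by two at 84 mm centres; walls and dividers 8 mm thick, top 30 mm above the table; caddy 176 mm square.
- green_liner: Green liner, 73 mm square, 3 mm thick, fixed in one of the four bays (which one changes) of the fixed wooden caddy. Origin: centre of its underside and of the bay, 8 mm above the table; x, y along the caddy's walls. Bays 76 mm square, two by two at 84 mm centres; walls and dividers 8 mm thick, top 30 mm above the table; caddy 176 mm square.

How it is judged:
By the outcome, as a careful person would: the job done as asked, in the order asked, and still so for the second after the job is handed in, with the robot touching nothing.
It also fails if it takes over 112 s, if anything falls off the work surface, if the arm or the gripper's body presses on something with over 40 N, if the wrist force passes 120 N, or if a joint passes its speed limit or range.

## Robot

A 6-joint arm with a two-finger parallel gripper is mounted at the origin on the work surface. World frame = base frame: x ahead of the robot, y to its left, z up, the work surface at z = 0. Lengths are in m, angles in rad, forces in N, time in s.
With the tool pointing down it reaches from about 0.325 to 0.75 m from the base axis. Payload 7.6 kg.
Tool frame: the origin (TCP) lies midway between the tips of the shut fingers; the grasp point (between the pads) lies 19 mm behind it (robot.grip_point_offset is the distance from the TCP to the grasp point, in m); z points along the fingers, y is the line along which they close (so a half turn about z gives the same grasp; the last joint's range is limited). The gripper opens to 85 mm and grips with 20 to 120 N. Pads are 22 mm wide; open, the fingers measure 114 mm over their backs; the gripper's body (76 mm by 85 mm) begins 54 mm behind the grasp point. The pads swing forward as they close: fully open they stand 13 mm farther back than shut.
Start: joints at [1.237, 0.052, 1.401, -0, 1.689, -0.07], TCP at [0.137, 0.507, 0.208] pointing down, gripper open.
Joint ranges: [-2.9, 2.9], [-0.91, 2.17], [0.12, 2.37], [-1.06, 4.2], [0.26, 2.73], [-2.93, 2.93]. Speed limits (rad/s): [2.57, 2.57, 3.01, 3.14, 3.14, 3.14].

## Interface

Orientations are given as a rotation vector (axis times angle).
In Python, from plant import sensors, read_camera, get_calibration, robot, find_in gives the robot as it stands.
- The arm moves only by the shell command python3 -m pendant 'ROWS' [OPENING] [FORCE]. ROWS is text: rows parted by semicolons, each of 4 numbers parted by spaces: the shift along the tool's x, y, z in mm, then the turn about the tool's z in degrees. In form: dx dy dz spin; .... A call has 1 to 8 rows; each row is the pose to reach, as a shift and turn from the pose commanded when the call began, along the tool's axes at that moment; what a row does not reach only later rows make up. A row lasts 1/8 s, in which the tool goes at most 62.5 mm and 10.7 degrees, less where a joint would pass 70% of its speed; a pose out of reach is approached as far as the arm can. A call with a gripper value outside its range is refused whole. OPENING is the opening, from 0 (shut) to 1 (fully open), set as the call begins (- or left out, the last holds). The fingers move at their own pace and stop on an object; FORCE is the grip in N (left out, the last holds). Time passes only in rows, so rows that repeat a pose let the fingers close. It gives the time, the measured TCP pose, the force, the opening and the grip force at its end, in the units of the state.
- sensors.read_state(): the state, without advancing time (a new reading comes with each control period).
- read_camera(name): name is "scene" or "top" or "wrist"; returns the picture (384x512x3 uint8, red, green, blue); there is no depth.
- get_calibration(name): a dict with "vertical_fov" (degrees; the focal length in pixels is half the picture's height over the tangent of half this angle, whatever the lens; pixels are square), "cx", "cy" (the principal point, pixels), "view" (4x4, takes a point from world to camera coordinates); the wrist camera has in their place "hand_eye" (4x4, takes a point from camera to tool coordinates, whose origin is the TCP and whose axes are the flange's). Camera axes: x right, y down, z forward; pixel columns grow to the right and rows downward; lengths in m; the calibration is good to about 2 mm. A picture is of the moment at which its call begins: read the wrist's pose just before it. get_calibration takes no time and is no camera call.
- robot.sign_off(): hands the job in; it is judged then, once.
Trained networks look in the newest picture that a camera, given by its name, has taken for a name from the list of things; names that differ only in an ending like _2 or _b are one class to them, and where a whole thing is asked for, a point or a joint stands for the part that bears it (a point fixed in the world has none). Each returns a list of dicts, best first, with "confidence" (0 to 1); they miss things now and then, are a little off and sometimes report something else, mostly with a low value. They report only what shows in the picture. A call takes as long as a camera call.
- find_in(query, camera): "at" ([x, y, z] in m, in the coordinates of the camera as it stood for that picture, good to about 4 mm: the middle of the surface that is visible of it).
The state is a dict: "clock": time; "joint_positions": joint angles; "joint_vel": joint speeds; "joint_torque": joint torques, N m; "tool_pos": TCP position; "eef_rot": TCP orientation; "ft_force": force on the tool from outside, world axes, zero at the start; "torque": the same for the moment, N m; "finger_gap": finger opening in m; "grasp_force": force on a finger pad.
Only numpy, scipy, OpenCV 4.12 (cv2) and the standard library are available. Lean on these libraries where they do the work, as an engineer would, in place of code of your own. Each camera call takes 0.05 s, during which the arm holds its last target. There are 200 camera calls.

## Working session

There is one attempt and no reset: what is moved stays moved. The work goes in short steps, Python scripts to look and compute and a shell command to move; the robot and the scene stay as the last step left them, time stands still between calls to the robot, and variables do not carry over. Pictures are saved under pics/ and viewed, at most 14 in all, crops included, and the job is handed in when it is done.

```bash
ls; mkdir -p pics; python3 - <<'E'
from plant import sensors, read_camera, get_calibration, robot, find_in
import cv2,numpy as np
ims=[]
for n in ["scene","top"]:
    im=read_camera(n); cv2.imwrite(f"pics/{n}0.png",im[:,:,::-1]); 
    c=get_calibration(n); print(n,c["vertical_fov"],c["cx"],c["cy"],np.round(c["view"],4).tolist())
c=get_calibration("wrist");print({k:(np.round(v,4).tolist()) for k,v in c.items()})
s=sensors.read_state();print({k:np.round(v,4).tolist() for k,v in s.items()})
E
```

```text
pics
scene 52.93337310540463 252.87146920691404 198.24340067822436 [[-0.8552, 0.5182, 0.0085, 0.5057], [0.3725, 0.626, -0.6851, -0.1477], [-0.3604, -0.5828, -0.7284, 0.9233], [0.0, 0.0, 0.0, 1.0]]
top 46.1541298300464 253.57469251870347 188.86901910061815 [[0.0182, -0.9994, -0.0305, -0.0363], [-0.9954, -0.0152, -0.0949, 0.5436], [0.0943, 0.0321, -0.995, 0.8691], [0.0, 0.0, 0.0, 1.0]]
{'vertical_fov': 67.4962, 'cx': 252.0851, 'cy': 188.9188, 'hand_eye': [[-0.0003, -0.9603, -0.2791, 0.0716], [1.0, -0.0004, 0.0004, 0.0011], [-0.0005, -0.2791, 0.9603, -0.1658], [0.0, 0.0, 0.0, 1.0]]}
{'clock': 0.1, 'joint_positions': [1.2367, 0.0528, 1.4016, 0.0, 1.6886, -0.0703], 'joint_vel': [0.0005, -0.0014, -0.0027, 0.0003, 0.0013, 0.0001], 'joint_torque': [0.0013, -38.2582, -36.0987, -0.0001, 0.0047, -0.0], 'tool_pos': [0.1368, 0.5066, 0.207], 'eef_rot': [-0.4131, -3.114, 0.0022], 'ft_force': [0.4974, 0.104, 0.0298], 'torque': [0.0052, 0.0256, -0.0246], 'grasp_force': 0.0, 'finger_gap': 0.0854}
```

View pics/top0.png

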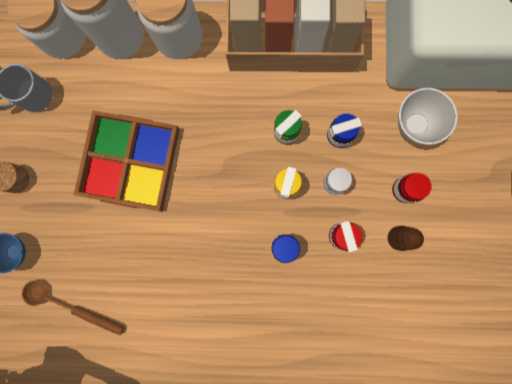

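View pics/scene0.png

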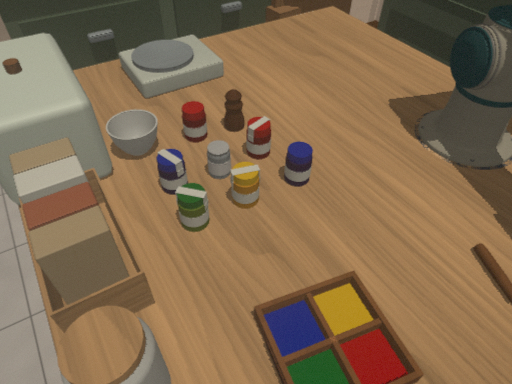

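The top view shows the sealed jars (with strip): green (288,124), blue (345,128), yellow (288,182) and red (347,236). The opened jars are blue (286,248) and red (415,187). The caddy is around (127,160), with liners green upper left, blue upper right, red lower left and yellow lower right. The scene view agrees: the strips are on blue (172,165), green (192,200), yellow (245,178) and red (259,130).

```bash
cat > h.py <<'E'
from plant import sensors, read_camera, get_calibration, robot, find_in
import cv2,numpy as np
from scipy.spatial.transform import Rotation as R
def K(c):
    f=192/np.tan(np.radians(c["vertical_fov"])/2); return np.array([[f,0,c["cx"]],[0,f,c["cy"]],[0,0,1]])
def masks(im):
    h=cv2.cvtColor(im,cv2.COLOR_RGB2HSV); H,S,V=[h[...,i].astype(int) for i in range(3)]
    ok=(S>170)&(V>70)
    return dict(red=ok&((H<5)|(H>172)),yellow=ok&(H>21)&(H<33)&(V>120),green=ok&(H>45)&(H<80),blue=ok&(H>108)&(H<130))
def blobs(im,lo=60):
    o={}
    for k,m in masks(im).items():
        m=cv2.morphologyEx(m.astype(np.uint8),cv2.MORPH_CLOSE,np.ones((11,11)))
        n,l,s,c=cv2.connectedComponentsWithStats(m)
        # centre of the convex hull, so the strip does not matter
        o[k]=[]
        for i in range(1,n):
            if s[i,4]<lo: continue
            p=cv2.findContours((l==i).astype(np.uint8),0,2)[0][0]; M=cv2.moments(cv2.convexHull(p))
            if M["m00"]>0: o[k].append((round(M["m10"]/M["m00"],1),round(M["m01"]/M["m00"],1),int(s[i,4])))
    return o
def tri(Ps,us):
    A=[]
    for P,u in zip(Ps,us): A+= [u[0]*P[2]-P[0],u[1]*P[2]-P[1]]
    X=np.linalg.svd(np.array(A))[2][-1]; return X[:3]/X[3]
def pose():
    s=sensors.read_state(); T=np.eye(4); T[:3,:3]=R.from_rotvec(s["eef_rot"]).as_matrix(); T[:3,3]=s["tool_pos"]; return T
def Pfix(n): c=get_calibration(n); return K(c)@np.array(c["view"])[:3]
def Pwrist(T): c=get_calibration("wrist"); return K(c)@np.linalg.inv(T@np.array(c["hand_eye"]))[:3]
def go(x,y,z,yaw):
    """shift in tool mm + spin to get TCP to xyz with closing line (tool y) at world yaw deg (mod 180)"""
    T=pose(); d=T[:3,:3].T@(np.array([x,y,z])-T[:3,3])*1000
    cur=np.degrees(np.arctan2(T[1,1],T[0,1])); sp=-((yaw-cur+90)%180-90)
    return np.round(d,1),round(sp,1),"yaw now",round(cur,1),"tilt",np.round(T[:3,2],3)
E
python3 - <<'E'
from h import *
b={n:blobs(cv2.imread(f"pics/{n}0.png")[:,:,::-1]) for n in ["top","scene"]}
for n in b:
    for k in b[n]: print(n,k,b[n][k])
print(go(*pose()[:3,3],0))
for n in ["top","scene"]:
    read_camera(n)
    V=np.linalg.inv(get_calibration(n)["view"])
    for q in ["red_jar","yellow_jar","blue_jar","green_jar","opened_red","opened_blue","red_liner","yellow_liner","blue_liner","green_liner"]:
        print(n,q,[(np.round((V@np.r_[d["at"],1])[:3],3).tolist(),round(d["confidence"],2)) for d in find_in(q,n)[:2]])
E
```

```text
top red [(102.6, 177.3, 1197), (414.6, 186.5, 701), (347.0, 236.1, 570)]
top yellow [(142.8, 184.9, 1185), (287.7, 181.5, 485)]
top green [(288.0, 123.6, 375), (108.5, 126.6, 185)]
top blue [(345.4, 127.0, 444), (151.0, 144.6, 1042), (285.5, 248.4, 549)]
scene red [(193.1, 110.7, 338), (259.3, 126.7, 299), (373.5, 359.1, 2318)]
scene yellow [(245.5, 172.7, 376), (342.6, 308.6, 1703)]
scene green [(318.8, 370.5, 950)]
scene blue [(297.2, 333.9, 1060)]
(array([0., 0., 0.]), np.float64(74.9), 'yaw now', np.float64(74.9), 'tilt', array([-0.001, -0.001, -1.   ]))
top red_jar [([0.457, -0.202, 0.078], 0.72), ([0.655, -0.196, 0.079], 0.71)]
top yellow_jar [([0.548, -0.089, 0.078], 0.61)]
top blue_jar [([0.658, -0.195, 0.081], 0.75)]
top green_jar [([0.663, -0.095, 0.085], 0.63), ([0.552, -0.092, 0.079], 0.38)]
top opened_red [([0.548, -0.326, 0.082], 0.97)]
top opened_blue [([0.433, -0.091, 0.081], 0.96)]
top red_liner [([0.56, 0.282, 0.009], 0.86), ([0.633, 0.187, 0.012], 0.61)]
top yellow_liner [([0.549, 0.198, 0.012], 0.58)]
top blue_liner [([0.634, 0.187, 0.014], 0.91), ([0.564, 0.278, 0.014], 0.54)]
top green_liner [([0.644, 0.269, 0.011], 0.63), ([0.455, -0.202, 0.078], 0.32)]
scene red_jar [([0.466, -0.184, 0.053], 0.55), ([0.546, 0.2, 0.007], 0.46)]
scene yellow_jar [([0.562, -0.076, 0.06], 0.65), ([0.666, -0.184, 0.061], 0.52)]
scene blue_jar [([0.667, -0.181, 0.061], 0.7)]
scene green_jar [([0.674, -0.073, 0.064], 0.9)]
scene opened_red [([0.558, -0.31, 0.056], 0.88)]
scene opened_blue [([0.444, -0.077, 0.057], 0.92)]
scene red_liner [([0.563, 0.28, 0.008], 0.58)]
scene yellow_liner [([0.547, 0.201, 0.011], 0.91)]
scene blue_liner [([0.63, 0.185, 0.011], 0.87), ([0.557, -0.309, 0.052], 0.24)]
scene green_liner [([0.64, 0.248, 0.011], 0.84)]
```

```bash
sed -i 's/ok=(S>170)&(V>70)/ok=(S>150)\&(V>45)/; s/green=ok&(H>45)&(H<80)/green=ok\&(H>45)\&(H<90)/' h.py
python3 - <<'E'
from h import *
from scipy.optimize import least_squares
b={n:blobs(cv2.imread(f"pics/{n}0.png")[:,:,::-1]) for n in ["top","scene"]}
for k in ["green","blue"]: print(k,[b[n][k] for n in b])
Ps=[Pfix("top"),Pfix("scene")]
def near(n,k,u): return min(b[n][k],key=lambda p:np.hypot(p[0]-u[0],p[1]-u[1]))[:2]
seeds=dict(red_jar=((347,236),(259,127)),yellow_jar=((288,182),(245,172)),blue_jar=((345,127),(172,160)),green_jar=((288,124),(192,196)),open_blue=((286,248),(299,155)),open_red=((415,187),(193,111)),
red_l=((103,177),(373,359)),yellow_l=((143,185),(343,309)),blue_l=((152,145),(297,330)),green_l=((112,138),(319,370)))
L={}
for q,(s,t) in seeds.items():
    us=[near("top",q.split("_")[-1] if q[:4]=="open" else q.split("_")[0],s),near("scene",q.split("_")[-1] if q[:4]=="open" else q.split("_")[0],t)]
    X=tri(Ps,us); L[q]=X; e=[np.round((P@np.r_[X,1])[:2]/(P@np.r_[X,1])[2]-u,1) for P,u in zip(Ps,us)]
    print(q,us,np.round(X,4),e)
E
```

```text
green [[(287.9, 123.8, 434), (110.8, 137.3, 1045)], [(317.7, 370.0, 1330)]]
blue [[(345.1, 127.8, 517), (151.1, 144.7, 1096), (285.5, 248.3, 552)], [(293.6, 327.6, 1877)]]
red_jar [(346.8, 236.2), (259.5, 128.6)] [ 0.4535 -0.2036  0.0645] [array([-0.3,  0.4]), array([-0.6, -0.1])]
yellow_jar [(287.7, 181.5), (245.5, 172.7)] [ 0.5539 -0.0921  0.0718] [array([-0.3,  0.4]), array([-0.7, -0.1])]
blue_jar [(345.1, 127.8), (293.6, 327.6)] [ 0.6667 -0.081  -0.1472] [array([-65.9,  17.1]), array([-90.3, -59.9])]
green_jar [(287.9, 123.8), (317.7, 370.0)] [ 0.6781  0.0476 -0.1434] [array([-62.5,  15.5]), array([-90.7, -52.9])]
open_blue [(285.5, 248.3), (293.6, 327.6)] [ 0.3809 -0.1079 -0.8017] [array([-4.6,  4.8]), array([-9.2, -1.3])]
open_red [(414.6, 186.6), (193.5, 112.7)] [ 0.5491 -0.3311  0.0631] [array([-0.1,  0.2]), array([-0.3, -0. ])]
red_l [(102.6, 177.3), (373.5, 359.1)] [0.5635 0.2809 0.0157] [array([-0.3,  0.2]), array([-0.7, -0.1])]
yellow_l [(142.8, 184.9), (342.6, 308.6)] [0.5494 0.1983 0.014 ] [array([-0.2,  0.2]), array([-0.5, -0. ])]
blue_l [(151.1, 144.7), (293.6, 327.6)] [0.6324 0.1844 0.014 ] [array([-0.1,  0.1]), array([-0.3, -0. ])]
green_l [(110.8, 137.3), (317.7, 370.0)] [0.644  0.2586 0.0363] [array([ 0.8, -0.8]), array([2.2, 0.2])]
```

```bash
python3 - <<'E'
from h import *
# above caddy, TCP z .25, from the side of base; aim closing yaw to caddy's axis (~-8deg -> +82)
print(go(.53,.235,.25,82))
E
```

```text
(array([-450.4, -159.9,  -42.3]), np.float64(-7.1), 'yaw now', np.float64(74.9), 'tilt', array([ 0.,  0., -1.]))
```

Heights (0.064–0.072 for the lids, 0.014 for the liners) and liner spacing (84 mm) are consistent. Next I'll go over the caddy for a close wrist view.

```bash
python3 -m pendant '-55 -20 -42 0; -110 -40 -42 -3; -165 -60 -42 -7; -220 -80 -42 -7; -275 -100 -42 -7; -330 -120 -42 -7; -390 -140 -42 -7; -450 -160 -42 -7' 1 30
python3 -m pendant '0 0 0 0; 0 0 0 0'
python3 - <<'E'
from h import *
T=pose(); im=read_camera("wrist"); cv2.imwrite("pics/w1.png",im[:,:,::-1]); np.save("w1.npy",T)
print(T.round(4).tolist()); print({k:v for k,v in blobs(im,300).items()})
E
```

```text
clock: 2.2
tool_pos: [0.5299, 0.2345, 0.2499]
eef_rot: [0.222, 3.133, 0.001]
ft_force: [1.4, 0.4, 0.5]
finger_gap: 0.0857
grasp_force: 0.0
clock: 2.45
tool_pos: [0.5282, 0.236, 0.2495]
eef_rot: [-0.223, -3.133, -0.0]
ft_force: [-0.2, 0.5, -0.3]
finger_gap: 0.0857
grasp_force: 0.0
[[-0.9899, 0.1415, -0.0006, 0.5282], [0.1415, 0.9899, 0.0002, 0.236], [0.0006, 0.0001, -1.0, 0.2495], [0.0, 0.0, 0.0, 1.0]]
{'red': [(285.8, 177.4, 2432)], 'yellow': [(227.6, 175.8, 1664), (11.2, 221.0, 573)], 'green': [(282.6, 231.8, 1871)], 'blue': [(227.7, 230.4, 1894)]}
```

View pics/w1.png

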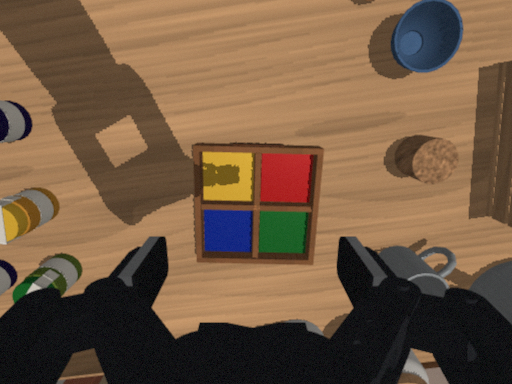

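The wrist view shows the caddy square-on: yellow (228,176), red (286,177), blue (228,230), green (282,232). I'll fit the bay grid across all three views.

```bash
cat > fit.py <<'E'
from h import *
from scipy.optimize import least_squares
Pw=Pwrist(np.load("w1.npy")); Pt=Pfix("top"); Ps=Pfix("scene")
ob={"red":[(Pt,102.6,177.3),(Ps,373.5,359.1),(Pw,285.8,177.4)],"yellow":[(Pt,142.8,184.9),(Ps,342.6,308.6),(Pw,228.5,176.0)],
"blue":[(Pt,151.1,144.7),(Ps,293.6,327.6),(Pw,227.7,230.4)],"green":[(Pt,110.8,137.3),(Pw,282.6,231.8)]}
for k,v in ob.items(): print(k,tri([o[0] for o in v],[o[1:] for o in v]).round(4), "wrist/top only",tri([o[0] for o in v if o[0] is not Ps],[o[1:] for o in v if o[0] is not Ps]).round(4),"top@.011, wrist@.011",
  *[(lambda A,b:np.linalg.solve(A,b).round(4))(np.array([o[0][0][:2]-o[1]*o[0][2][:2],o[0][1][:2]-o[2]*o[0][2][:2]]),-np.array([o[0][0][2:]@[.011,1]-o[1]*(o[0][2][2:]@[.011,1]),o[0][1][2:]@[.011,1]-o[2]*(o[0][2][2:]@[.011,1])])) for o in v])
off={"red":(-.5,.5),"yellow":(-.5,-.5),"blue":(.5,-.5),"green":(.5,.5)}
def bay(p,k): a=p[3]; c,s=np.cos(a),np.sin(a); o=np.array(off[k])*.084; return np.array([p[0]+c*o[0]-s*o[1],p[1]+s*o[0]+c*o[1],p[2]])
def res(p):
    r=[]
    for k,v in ob.items():
        for P,u,w in v:
            q=P@np.r_[bay(p,k),1]; r+=[q[0]/q[2]-u,q[1]/q[2]-w]
    return r
s=least_squares(res,[.6,.23,.011,-.17],loss="soft_l1"); print(s.x.round(4),np.degrees(s.x[3]).round(2),np.round(s.fun,1))
for k in off: print(k,bay(s.x,k).round(4))
E
python3 fit.py
```

```text
red [0.5633 0.281  0.0153] wrist/top only [0.5643 0.2819 0.0111] top@.011, wrist@.011 [0.5645 0.2821] [0.5605 0.2807] [0.5636 0.2816]
yellow [0.5494 0.1986 0.0136] wrist/top only [0.5504 0.1995 0.0082] top@.011, wrist@.011 [0.5502 0.1987] [0.5473 0.1978] [0.5498 0.1998]
blue [0.6325 0.1845 0.014 ] wrist/top only [0.633  0.1847 0.0125] top@.011, wrist@.011 [0.6332 0.185 ] [0.631  0.1837] [0.634  0.1846]
green [0.6466 0.2675 0.0154] wrist/top only [0.6466 0.2675 0.0154] top@.011, wrist@.011 [0.6476 0.2692] [0.6482 0.2674]
[ 0.5977  0.2332  0.0147 -0.1661] -9.51 [-0.4  0.4 -0.4  0.5  0.2  0.3 -0.5  0.2 -0.2 -0.1 -1.1  0.4 -0.4  0.2
  0.  -0.1 -0.3 -0.1  0.1  0.4  0.2 -0.3]
red [0.5632 0.2815 0.0147]
yellow [0.5493 0.1987 0.0147]
blue [0.6322 0.1848 0.0147]
green [0.6461 0.2676 0.0147]
```

```bash
python3 - <<'E'
from h import *
print(go(.52,-.14,.24,90))
E
```

```text
(array([ -45.1, -373.9,    9.7]), np.float64(-8.1), 'yaw now', np.float64(81.9), 'tilt', array([-0.,  0., -1.]))
```

```bash
python3 -m pendant '-6 -47 1 -1; -12 -94 2 -2; -18 -141 3 -3; -24 -188 5 -4; -30 -235 6 -5; -36 -282 8 -6; -42 -330 9 -7; -45 -374 10 -8'
python3 -m pendant '0 0 0 0; 0 0 0 0'
python3 - <<'E'
from h import *
T=pose(); im=read_camera("wrist"); cv2.imwrite("pics/w2.png",im[:,:,::-1]); np.save("w2.npy",T)
print(T.round(4).tolist()); print({k:v for k,v in blobs(im,150).items()})
E
```

```text
clock: 3.5
tool_pos: [0.5199, -0.1408, 0.2403]
eef_rot: [-0.001, 3.14, -0.0]
ft_force: [-0.2, -0.1, 0.4]
finger_gap: 0.0854
grasp_force: 0.0
clock: 3.75
tool_pos: [0.5202, -0.1393, 0.2401]
eef_rot: [0.001, 3.141, 0.0]
ft_force: [0.5, -0.6, -0.1]
finger_gap: 0.0854
grasp_force: 0.0
[[-1.0, 0.0006, 0.0008, 0.5202], [0.0006, 1.0, 0.0003, -0.1393], [-0.0008, 0.0003, -1.0, 0.2401], [0.0, 0.0, 0.0, 1.0]]
{'red': [(207.9, 106.6, 664), (179.5, 114.3, 421), (103.7, 186.4, 2319)], 'yellow': [(492.4, 180.8, 1738), (279.5, 193.1, 339), (303.2, 199.9, 284)], 'green': [(506.7, 250.5, 222), (288.0, 274.7, 978)], 'blue': [(297.2, 86.7, 1765), (471.8, 233.5, 1612), (203.9, 261.4, 518), (209.8, 284.9, 203)]}
```

View pics/w2.png

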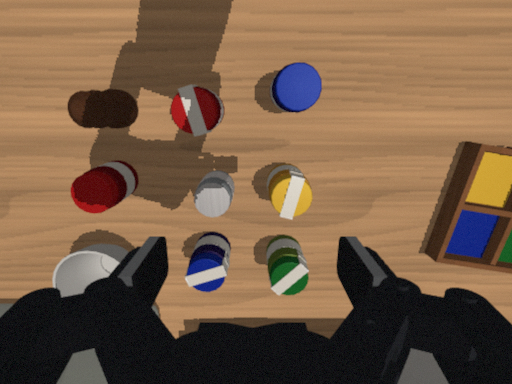

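The wrist view has the lid tops at red (196,109), yellow (291,194), blue (208,272), green (290,277) and opened blue (297,86). Opened red is at (93,190). Next I triangulate these against the top view.

```bash
python3 - <<'E'
from h import *
Pt=Pfix("top"); Pw=Pwrist(np.load("w2.npy"))
def onplane(P,u,z):
    A=np.array([P[0][:2]-u[0]*P[2][:2],P[1][:2]-u[1]*P[2][:2]]); q=P[:,2]*z+P[:,3]
    return np.linalg.solve(A,-np.array([q[0]-u[0]*q[2],q[1]-u[1]*q[2]]))
g=cv2.medianBlur(cv2.cvtColor(cv2.imread("pics/w2.png"),cv2.COLOR_BGR2GRAY),3)
for k,a,b in [("red",(346.8,236.2),(196,109)),("yellow",(287.7,181.5),(291,194)),("blue",(345.1,127.8),(208,272)),("green",(287.9,123.8),(290,277)),("ob",(285.5,248.3),(297,86.5)),("or",(414.6,186.6),(93,190))]:
    x,y=b; roi=g[y-40 if isinstance(y,int) else 46:int(y)+40,x-40:x+40]; h=cv2.HoughCircles(roi,cv2.HOUGH_GRADIENT,1,40,param1=80,param2=8,minRadius=18,maxRadius=26)
    hc=None if h is None else (h[0][0][:2]+[x-40,int(y)-40]).round(1)
    print(k,"hough",hc,h[0][0][2] if h is not None else"",tri([Pt,Pw],[a,b]).round(4),"w@.08",onplane(Pw,b,.08).round(4),"t@.077",onplane(Pt,a,.077).round(4))
E
```

```text
red hough [194.5 110.5] 25.4 [ 0.4539 -0.2217 -0.0372] w@.08 [ 0.4528 -0.1991] t@.077 [ 0.4544 -0.202 ]
yellow hough [270.5 182.5] 18.35 [ 0.554  -0.092   0.0724] w@.08 [ 0.5502 -0.0917] t@.077 [ 0.554  -0.0924]
blue hough [208.5 262.5] 18.5 [ 0.6572 -0.198   0.0773] w@.08 [ 0.6554 -0.1949] t@.077 [ 0.6573 -0.1991]
green hough [287.5 275.5] 19.9 [ 0.6622 -0.0907  0.0825] w@.08 [ 0.6629 -0.0888] t@.077 [ 0.6638 -0.0916]
ob hough [296.5  86.5] 24.3 [ 0.4301 -0.0897  0.0799] w@.08 [ 0.4297 -0.0897] t@.077 [ 0.4302 -0.0898]
or hough [102.5 188.5] 23.2 [ 0.5476 -0.3278  0.0754] w@.08 [ 0.5449 -0.3259] t@.077 [ 0.548  -0.3268]
```

```bash
python3 -m pendant '-16 24 45 0; -32 47 90 0; -32 47 90 0; -32 47 90 0'
cat > look.py <<'E'
from h import *
import sys
name=sys.argv[1]; T=pose(); im=read_camera("wrist"); cv2.imwrite(f"pics/{name}.png",im[100:300,130:390,::-1]); np.save(name+".npy",T)
print(T[:3,3].round(4), blobs(im,300))
def onplane(P,u,z):
    A=np.array([P[0][:2]-u[0]*P[2][:2],P[1][:2]-u[1]*P[2][:2]]); q=P[:,2]*z+P[:,3]
    return np.linalg.solve(A,-np.array([q[0]-u[0]*q[2],q[1]-u[1]*q[2]]))
P=Pwrist(T)
k=sys.argv[2]; m=masks(im)[k].astype(np.uint8)
h=cv2.cvtColor(im,cv2.COLOR_RGB2HSV); w=((h[...,1]<60)&(h[...,2]>120)).astype(np.uint8)
m=cv2.morphologyEx(m,cv2.MORPH_CLOSE,np.ones((25,25))); c=max(cv2.findContours(m,0,2)[0],key=cv2.contourArea)
hull=cv2.convexHull(c); (x,y),r=cv2.minEnclosingCircle(hull); print("encl",round(x,1),round(y,1),round(r,1),onplane(P,(x,y),.08).round(4))
if len(sys.argv)>3:
    u=(float(sys.argv[3]),float(sys.argv[4])); print(onplane(P,u,.08).round(4))
E
python3 look.py y1 yellow
```

```text
clock: 4.3
tool_pos: [0.5527, -0.0934, 0.1515]
eef_rot: [0.001, 3.139, -0.001]
ft_force: [0.8, -0.3, 0.9]
finger_gap: 0.0852
grasp_force: 0.0
[ 0.5527 -0.0934  0.1515] {'red': [(139.7, 69.9, 2431), (89.7, 74.3, 856), (16.1, 180.3, 1755)], 'yellow': [(503.7, 181.8, 599)], 'green': [(245.9, 286.7, 806), (265.8, 311.1, 360)], 'blue': [(257.3, 34.5, 3884), (491.1, 242.4, 2227)]}
encl 505.9 176.0 25.5 [0.5394 0.1233]
```

View pics/y1.png

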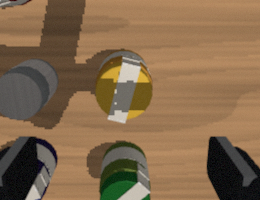

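The yellow lid disc spans crop x 95–152 with its bottom at y 121, so its centre is at (253.5,192.5) in the full image. The fingers stand at the sides, clear of neighbours.

```bash
python3 look.py y1b yellow 253.5 192.5 | tail -1; python3 - <<'E'
from h import *
print(tri([Pwrist(np.load("y1.npy")),Pfix("top")],[(253.5,192.5),(287.7,181.5)]),tri([Pwrist(np.load("y1.npy")),Pfix("scene")],[(253.5,192.5),(245.5,170)]))
print(go(.553,-.092,.028,90))
E
```

```text
[ 0.5544 -0.0914]
[ 0.55330752 -0.09181169  0.08252262] [ 0.55359849 -0.09055962  0.07960173]
(array([  0.5,   2.4, 124.3]), np.float64(-0.1), 'yaw now', np.float64(89.9), 'tilt', array([ 0.004, -0.001, -1.   ]))
```

Lid height measures 0.080–0.082, as stated, so I descend and grasp.

```bash
python3 -m pendant '0 2 40 0; 0 2 80 0; 0 2 110 0; 0 2 124 0; 0 2 124 0; 0 2 124 0'
python3 -m pendant '0 0 0 0; 0 0 0 0; 0 0 0 0; 0 0 0 0; 0 0 0 0; 0 0 0 0' 0 35
python3 -m pendant '0 0 -15 0; 0 0 -50 0; 0 0 -100 0; 0 0 -100 0'
python3 - <<'E'
from h import *
print(go(.550,.199,.1,80.5))
E
```

```text
clock: 5.15
tool_pos: [0.5534, -0.0922, 0.0277]
eef_rot: [0.004, 3.138, -0.001]
ft_force: [0.1, -0.3, 0.9]
finger_gap: 0.0857
grasp_force: 0.0
clock: 5.9
tool_pos: [0.5528, -0.092, 0.0269]
eef_rot: [0.003, 3.14, -0.001]
ft_force: [-2.5, -0.6, 5.7]
finger_gap: 0.0523
grasp_force: 36.2
clock: 6.4
tool_pos: [0.5546, -0.0923, 0.1312]
eef_rot: [0.003, 3.133, -0.003]
ft_force: [0.9, 0.2, -2.2]
finger_gap: 0.0523
grasp_force: 37.7
(array([  5.4, 291.3,  30.6]), np.float64(9.4), 'yaw now', np.float64(89.9), 'tilt', array([ 0.009, -0.002, -1.   ]))
```

```bash
python3 -m pendant '1 40 0 1; 2 90 0 3; 3 140 0 5; 4 190 0 7; 5 240 0 9; 5 275 0 9; 5 291 0 9; 5 291 0 9'
python3 -m pendant '0 0 0 0; 0 0 0 0'
python3 look.py y2 yellow
python3 - <<'E'
from h import *
print(go(.550,.199,.1,80.5))
E
```

```text
clock: 7.4
tool_pos: [0.5473, 0.1994, 0.1249]
eef_rot: [-0.248, -3.13, 0.001]
ft_force: [0.2, -1.1, -2.3]
finger_gap: 0.0521
grasp_force: 37.8
clock: 7.65
tool_pos: [0.548, 0.198, 0.1257]
eef_rot: [-0.252, -3.131, 0.0]
ft_force: [-0.1, 0.1, -3.0]
finger_gap: 0.0521
grasp_force: 37.8
[0.548  0.198  0.1257] {'red': [(335.9, 180.3, 4918)], 'yellow': [(251.9, 170.3, 2510), (221.3, 263.7, 2317), (284.9, 276.3, 2164)], 'green': [(346.1, 245.1, 966)], 'blue': []}
encl 252.0 169.2 42.3 [0.5231 0.2033]
(array([-1.9,  1.1, 25.7]), np.float64(0.3), 'yaw now', np.float64(80.8), 'tilt', array([ 0., -0., -1.]))
```

View pics/y2.png

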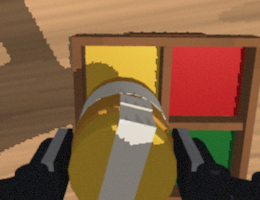

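Jar is held upright and centred over the yellow bay, visible at crop (115,70). Lowering it in steps.

```bash
python3 -m pendant '-1 1 25 0; -2 1 50 0; -2 1 70 0; -2 1 78 0; -2 1 83 0; -2 1 85 0; -2 1 86 0'
python3 -m pendant '0 0 1 0; 0 0 2 0; 0 0 2 0'
```

```text
clock: 8.57
tool_pos: [0.5503, 0.2, 0.0403]
eef_rot: [0.25, 3.131, 0.001]
ft_force: [-0.3, 0.4, -2.0]
finger_gap: 0.0519
grasp_force: 37.8
clock: 8.95
tool_pos: [0.5501, 0.2, 0.038]
eef_rot: [0.25, 3.131, 0.0]
ft_force: [-0.5, -0.9, -2.2]
finger_gap: 0.0518
grasp_force: 37.9
```

```bash
python3 -m pendant '0 0 0.5 0; 0 0 1 0; 0 0 1 0'; python3 -m pendant '0 0 0.5 0; 0 0 1 0; 0 0 1 0'
```

```text
clock: 9.32
tool_pos: [0.5503, 0.2, 0.0379]
eef_rot: [0.25, 3.13, 0.001]
ft_force: [-3.8, -1.4, 6.1]
finger_gap: 0.052
grasp_force: 38.6
clock: 9.7
tool_pos: [0.5506, 0.2, 0.038]
eef_rot: [0.25, 3.13, 0.001]
ft_force: [-5.5, -2.1, 10.8]
finger_gap: 0.0521
grasp_force: 39.0
```

Contact is made with the jar seated, so I ease off and open partly.

```bash
python3 -m pendant '0 0 -1 0; 0 0 -1 0'; python3 -m pendant '0 0 0 0; 0 0 0 0; 0 0 0 0; 0 0 0 0' 0.75; python3 -m pendant '0 0 -20 0; 0 0 -60 0; 0 0 -110 0; 0 0 -130 0; 0 0 -130 0'
python3 look.py y3 yellow
python3 - <<'E'
from h import *
print(go(.552,-.092,.155,90)); print("red hover",go(.454,-.2015,.155,90))
E
```

```text
clock: 9.95
tool_pos: [0.5504, 0.1999, 0.038]
eef_rot: [0.25, 3.13, 0.001]
ft_force: [-3.2, -1.5, 6.8]
finger_gap: 0.0518
grasp_force: 38.7
clock: 10.45
tool_pos: [0.5499, 0.1999, 0.0365]
eef_rot: [-0.25, -3.131, -0.0]
ft_force: [-0.1, -0.4, -1.1]
finger_gap: 0.0636
grasp_force: 0.0
clock: 11.08
tool_pos: [0.551, 0.2002, 0.1702]
eef_rot: [0.249, 3.126, 0.003]
ft_force: [0.2, -0.5, -0.0]
finger_gap: 0.0638
grasp_force: 0.0
[0.551  0.2002 0.1702] {'red': [(322.5, 167.9, 3858)], 'yellow': [(249.4, 172.1, 2665)], 'green': [(314.9, 233.8, 1983)], 'blue': [(248.8, 235.4, 2742)]}
encl 249.5 169.2 44.3 [0.5358 0.2018]
(array([ -48. , -288.1,   12.6]), np.float64(-9.1), 'yaw now', np.float64(80.9), 'tilt', array([ 0.002,  0.001, -1.   ]))
red hover (array([  31.4, -411.7,   12.4]), np.float64(-9.1), 'yaw now', np.float64(80.9), 'tilt', array([ 0.002,  0.001, -1.   ]))
```

View pics/y3.png

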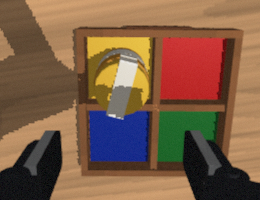

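The yellow jar stands upright in its bay, with the lid centre at about crop (120,89). On to red.

```bash
python3 - <<'E'
from h import *
import re
src=open("look.py").read(); exec(src[src.index("def onplane"):src.index("P=Pwrist")])
print(onplane(Pwrist(np.load("y3.npy")),(250,189),.091).round(4))
E
python3 -m pendant '4 -50 0 -1; 8 -105 1 -3; 12 -160 2 -5; 16 -215 4 -6; 20 -270 6 -7; 24 -325 8 -8; 28 -380 10 -9; 31 -412 12 -9' 1
python3 -m pendant '0 0 0 0; 0 0 0 0'
python3 look.py r1 red
```

```text
[0.5512 0.1998]
clock: 12.12
tool_pos: [0.4524, -0.2039, 0.153]
eef_rot: [-0.006, -3.139, -0.002]
ft_force: [-0.6, 0.3, 0.4]
finger_gap: 0.0852
grasp_force: 0.0
clock: 12.38
tool_pos: [0.4538, -0.2012, 0.1538]
eef_rot: [-0.003, -3.14, -0.002]
ft_force: [0.3, 0.5, 1.0]
finger_gap: 0.0856
grasp_force: 0.0
[ 0.4538 -0.2012  0.1538] {'red': [(263.7, 179.3, 897), (231.5, 191.8, 696), (113.8, 261.5, 556)], 'yellow': [], 'green': [], 'blue': [(379.4, 160.4, 2926)]}
encl 246.8 182.5 33.8 [ 0.4464 -0.2043]
```

View pics/r1.png

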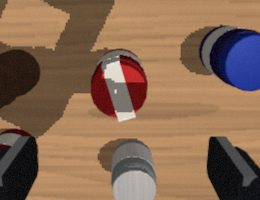

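The red lid disc spans crop x 91–149 with its bottom at y 119, so its centre is at (250,190) in the full image.

```bash
cat > tgt.py <<'E'
from h import *
import sys
src=open("look.py").read(); exec(src[src.index("def onplane"):src.index("P=Pwrist")])
n,u,v,a,b=sys.argv[1],*map(float,sys.argv[2:6]); P=Pwrist(np.load(n+".npy"))
print("plane",onplane(P,(u,v),.08).round(4),"tri",tri([P,Pfix("top")],[(u,v),(a,b)]).round(4),"tri w2",tri([P,Pwrist(np.load("w2.npy"))],[(u,v),tuple(map(float,sys.argv[6:8]))]).round(4))
print(np.load(n+".npy")[:3,3])
E
python3 tgt.py r1 250 190 346.8 236.2 196 109
```

```text
plane [ 0.4531 -0.2016] tri [ 0.4543 -0.202   0.0766] tri w2 [ 0.4535 -0.2007  0.0766]
[ 0.45382016 -0.20119881  0.15378987]
```

```bash
python3 -m pendant '0 0 40 0; 0 0 80 0; 0 0 110 0; 0 0 126 0; 0 0 126 0; 0 0 126 0'
python3 -m pendant '0 0 0 0; 0 0 0 0; 0 0 0 0; 0 0 0 0; 0 0 0 0' 0 35
python3 -m pendant '0 0 -15 0; 0 0 -50 0; 0 0 -100 0; 0 0 -130 0; 0 0 -130 0; 0 0 -130 0'
python3 -m pendant '-6 25 0 0; -15 65 0 1; -28 120 0 2; -40 175 0 4; -52 230 0 5; -65 285 0 7; -77 340 0 8; -90 395 0 9'
python3 -m pendant '-8 35 0 0; -16 70 0 0; -20 88 0 0; -20 88 0 0; -20 88 0 0'
python3 - <<'E'
from h import *
print(go(.564,.2817,.039,80.5))
E
```

```text
clock: 13.18
tool_pos: [0.455, -0.2022, 0.0301]
eef_rot: [0.002, 3.139, -0.002]
ft_force: [-0.1, -0.1, 0.3]
finger_gap: 0.0854
grasp_force: 0.0
clock: 13.8
tool_pos: [0.4546, -0.2025, 0.0299]
eef_rot: [0.003, 3.14, -0.002]
ft_force: [-1.9, 0.1, 5.0]
finger_gap: 0.0515
grasp_force: 35.8
clock: 14.55
tool_pos: [0.4534, -0.2016, 0.1572]
eef_rot: [-0.003, -3.14, -0.002]
ft_force: [-0.1, -0.0, -2.6]
finger_gap: 0.0517
grasp_force: 37.2
clock: 15.55
tool_pos: [0.544, 0.1944, 0.1563]
eef_rot: [-0.25, -3.128, 0.002]
ft_force: [0.1, -1.0, -1.8]
finger_gap: 0.0514
grasp_force: 37.2
clock: 16.18
tool_pos: [0.578, 0.2756, 0.1573]
eef_rot: [-0.25, -3.13, 0.002]
ft_force: [0.3, 0.4, -1.8]
finger_gap: 0.0518
grasp_force: 37.3
(array([ 14.5,   3.9, 118.4]), np.float64(0.4), 'yaw now', np.float64(80.9), 'tilt', array([-0.002, -0.001, -1.   ]))
```

```bash
python3 -m pendant '14 4 0 0; 14 4 30 0; 14 4 70 0; 14 4 100 0; 14 4 110 0; 14 4 114 0; 14 4 116 0; 14 4 116 0'
python3 -m pendant '0 0 1 0; 0 0 2 0; 0 0 2 0'
```

```text
clock: 17.18
tool_pos: [0.5658, 0.2829, 0.0438]
eef_rot: [0.25, 3.13, 0.001]
ft_force: [-0.1, -0.3, -2.7]
finger_gap: 0.052
grasp_force: 37.3
clock: 17.55
tool_pos: [0.5655, 0.2828, 0.0411]
eef_rot: [0.25, 3.131, 0.001]
ft_force: [-0.8, 0.1, 0.9]
finger_gap: 0.0519
grasp_force: 37.4
```

Contact starts (force has risen from -2.5 to +0.9). I step 1 mm more, check, ease off and release.

```bash
python3 -m pendant '0 0 0.5 0; 0 0 0.8 0; 0 0 0.8 0'; python3 -m pendant '0 0 0 0; 0 0 0 0; 0 0 0 0; 0 0 0 0' 0.75; python3 -m pendant '0 0 -20 0; 0 0 -60 0; 0 0 -110 0; 0 0 -125 0; 0 0 -125 0'
python3 -c "
from h import *
print('blue hover',go(.6565,-.197,.155,90))"
```

```text
clock: 17.92
tool_pos: [0.5656, 0.2828, 0.041]
eef_rot: [0.249, 3.131, 0.001]
ft_force: [-3.3, -1.4, 5.5]
finger_gap: 0.052
grasp_force: 38.0
clock: 18.42
tool_pos: [0.5653, 0.2827, 0.0398]
eef_rot: [-0.25, -3.132, -0.0]
ft_force: [0.1, 0.4, -0.5]
finger_gap: 0.0643
grasp_force: 0.0
clock: 19.05
tool_pos: [0.5659, 0.283, 0.1669]
eef_rot: [0.249, 3.129, 0.003]
ft_force: [0.6, -0.5, -0.7]
finger_gap: 0.0639
grasp_force: 0.0
blue hover (array([-165.4, -459.6,   11.5]), np.float64(-9.1), 'yaw now', np.float64(80.9), 'tilt', array([ 0.003,  0.001, -1.   ]))
```

```bash
python3 -m pendant '-15 -40 0 -1; -34 -95 0 -2; -54 -150 0 -3; -74 -205 0 -4; -94 -260 0 -5; -113 -315 0 -7; -133 -370 0 -8; -150 -420 5 -9' 1
python3 -c "
from h import *
print('blue hover',go(.6565,-.197,.155,90))"
```

```text
clock: 20.05
tool_pos: [0.6464, -0.1577, 0.1579]
eef_rot: [-0.003, -3.139, -0.001]
ft_force: [0.1, 0.9, 0.3]
finger_gap: 0.0854
grasp_force: 0.0
blue hover (array([-10.2, -39.3,   2.9]), np.float64(-0.1), 'yaw now', np.float64(89.9), 'tilt', array([-0.002,  0.001, -1.   ]))
```

```bash
python3 -m pendant '-10 -37 5 0; -10 -37 5 0; -10 -37 5 0; -10 -37 5 0'
python3 look.py b1 blue
```

```text
clock: 20.55
tool_pos: [0.6568, -0.1915, 0.1547]
eef_rot: [-0.001, -3.141, -0.001]
ft_force: [0.0, 0.2, 0.7]
finger_gap: 0.0853
grasp_force: 0.0
[ 0.6568 -0.1915  0.1547] {'red': [(88.8, 61.3, 5163)], 'yellow': [], 'green': [(352.0, 186.3, 1001), (376.4, 211.4, 489)], 'blue': [(238.8, 175.8, 944), (248.2, 209.7, 539)]}
encl 243.5 190.5 29.3 [ 0.6569 -0.1976]
```

View pics/b1.png

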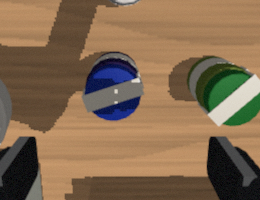

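The blue lid disc spans crop x 84–142 with its bottom at y 121, so its centre is at (243,192). The bowl and green jar are well clear of the fingers.

```bash
python3 tgt.py b1 243 192 345.1 127.8 208 272; python3 -c "
from h import *
print(go(.657,-.197,.029,90))"
```

```text
plane [ 0.6582 -0.1981] tri [ 0.6551 -0.1974  0.0877] tri w2 [ 0.6619 -0.1976  0.069 ]
[ 0.65679073 -0.19150083  0.15468049]
(array([-1.00e-01, -5.50e+00,  1.26e+02]), np.float64(-0.0), 'yaw now', np.float64(90.0), 'tilt', array([-0.,  0., -1.]))
```

```bash
python3 -m pendant '0 -6 20 0; 0 -6 60 0; 0 -6 100 0; 0 -6 126 0; 0 -6 126 0; 0 -6 126 0'
python3 -m pendant '0 0 0 0; 0 0 0 0; 0 0 0 0; 0 0 0 0; 0 0 0 0' 0 35
python3 -m pendant '0 0 -15 0; 0 0 -50 0; 0 0 -100 0; 0 0 -130 0; 0 0 -130 0; 0 0 -130 0'
python3 -m pendant '1 20 0 0; 4 65 0 1; 7 120 0 3; 10 175 0 4; 14 230 0 5; 18 285 0 7; 21 340 0 8; 24 383 0 9'
python3 -m pendant '0 0 0 0; 0 0 0 0'
python3 - <<'E'
from h import *
print(go(.633,.185,.039,80.5))
E
```

```text
clock: 21.35
tool_pos: [0.6573, -0.1989, 0.0299]
eef_rot: [0.003, 3.14, -0.001]
ft_force: [0.7, -0.6, 0.5]
finger_gap: 0.0853
grasp_force: 0.0
clock: 21.98
tool_pos: [0.6576, -0.1991, 0.0307]
eef_rot: [0.003, 3.139, -0.001]
ft_force: [-1.4, -0.2, 6.2]
finger_gap: 0.052
grasp_force: 35.9
clock: 22.72
tool_pos: [0.6561, -0.1984, 0.1565]
eef_rot: [-0.003, -3.138, -0.002]
ft_force: [-0.3, 0.1, -3.5]
finger_gap: 0.0516
grasp_force: 37.3
clock: 23.72
tool_pos: [0.6318, 0.1877, 0.1572]
eef_rot: [-0.247, -3.129, 0.0]
ft_force: [1.1, 0.0, -1.5]
finger_gap: 0.0518
grasp_force: 37.4
clock: 23.98
tool_pos: [0.6328, 0.1845, 0.1577]
eef_rot: [-0.248, -3.13, 0.001]
ft_force: [0.1, 0.3, -2.7]
finger_gap: 0.0516
grasp_force: 37.5
(array([ -0.3,   0.6, 118.7]), np.float64(0.4), 'yaw now', np.float64(80.9), 'tilt', array([-0.002, -0.001, -1.   ]))
```

```bash
python3 -m pendant '0 0 30 0; 0 0 70 0; 0 0 100 0; 0 0 110 0; 0 0 114 0; 0 0 116 0; 0 0 116 0'
python3 -m pendant '0 0 1 0; 0 0 2 0; 0 0 2 0'
```

```text
clock: 24.85
tool_pos: [0.6342, 0.1844, 0.0441]
eef_rot: [0.25, 3.13, 0.001]
ft_force: [0.0, 0.4, -2.6]
finger_gap: 0.0517
grasp_force: 37.5
clock: 25.22
tool_pos: [0.634, 0.1844, 0.0418]
eef_rot: [0.25, 3.13, 0.001]
ft_force: [-1.2, -0.7, 2.2]
finger_gap: 0.0516
grasp_force: 37.9
```

Contact again (force -2.6 to +2.2), so I release and go to green.

```bash
python3 -m pendant '0 0 0.5 0; 0 0 0.5 0'; python3 -m pendant '0 0 0 0; 0 0 0 0; 0 0 0 0; 0 0 0 0' 0.75; python3 -m pendant '0 0 -20 0; 0 0 -60 0; 0 0 -110 0; 0 0 -125 0; 0 0 -125 0'
python3 -c "
from h import *
print('green hover',go(.6632,-.091,.155,90))"
```

```text
clock: 25.48
tool_pos: [0.6341, 0.1843, 0.0418]
eef_rot: [0.25, 3.13, 0.001]
ft_force: [-1.5, -1.8, 5.5]
finger_gap: 0.052
grasp_force: 38.4
clock: 25.98
tool_pos: [0.6335, 0.1843, 0.0402]
eef_rot: [-0.25, -3.131, -0.0]
ft_force: [0.5, -0.6, 0.3]
finger_gap: 0.0634
grasp_force: 0.0
clock: 26.6
tool_pos: [0.6342, 0.1845, 0.1675]
eef_rot: [0.249, 3.128, 0.002]
ft_force: [-0.1, 0.0, -0.3]
finger_gap: 0.0639
grasp_force: 0.0
green hover (array([ -72.2, -267.4,   12.4]), np.float64(-9.1), 'yaw now', np.float64(80.9), 'tilt', array([ 0.003,  0.001, -1.   ]))
```

```bash
python3 -m pendant '-12 -40 0 -1; -26 -95 0 -3; -41 -150 2 -5; -55 -205 5 -7; -68 -250 10 -9; -72 -267 12 -9; -72 -267 12 -9; -72 -267 12 -9' 1
python3 -m pendant '0 0 0 0; 0 0 0 0'
python3 look.py g1 green
```

```text
clock: 27.6
tool_pos: [0.6624, -0.089, 0.1531]
eef_rot: [-0.001, -3.141, -0.001]
ft_force: [-0.6, 0.6, -0.2]
finger_gap: 0.0861
grasp_force: 0.0
clock: 27.85
tool_pos: [0.6625, -0.0897, 0.1536]
eef_rot: [0.001, 3.141, 0.0]
ft_force: [-0.6, 0.3, 0.1]
finger_gap: 0.0853
grasp_force: 0.0
[ 0.6625 -0.0897  0.1536] {'red': [(28.4, 65.6, 390), (4.0, 62.9, 346)], 'yellow': [], 'green': [(239.4, 179.6, 797), (262.9, 205.4, 544)], 'blue': []}
encl 250.2 191.1 28.2 [ 0.6629 -0.0899]
```

View pics/g1.png

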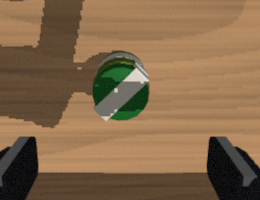

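The green lid centre is at full-image (250.5,192.5), which puts it at about (0.6635, -0.0903).

```bash
python3 tgt.py g1 250.5 192.5 287.9 123.8 290 277
python3 -m pendant '-1 -1 40 0; -1 -1 80 0; -1 -1 110 0; -1 -1 125 0; -1 -1 125 0; -1 -1 125 0'
python3 -m pendant '0 0 0 0; 0 0 0 0; 0 0 0 0; 0 0 0 0; 0 0 0 0' 0 35
python3 -m pendant '0 0 -15 0; 0 0 -50 0; 0 0 -100 0; 0 0 -130 0; 0 0 -130 0; 0 0 -130 0'
python3 -m pendant '1 20 0 0; 3 65 0 1; 6 120 0 3; 9 175 0 4; 12 230 0 5; 14 285 0 7; 16 335 0 8; 16 358 0 9'
python3 -m pendant '0 0 0 0; 0 0 0 0'
python3 - <<'E'
from h import *
print(go(.647,.268,.039,80.5))
E
```

```text
plane [ 0.6642 -0.0897] tri [ 0.6565 -0.0901  0.1063] tri w2 [ 0.6644 -0.0891  0.0782]
[ 0.66249651 -0.08966297  0.15364469]
clock: 28.65
tool_pos: [0.6644, -0.0919, 0.0304]
eef_rot: [0.003, 3.139, -0.001]
ft_force: [-0.3, 0.0, 0.9]
finger_gap: 0.0851
grasp_force: 0.0
clock: 29.28
tool_pos: [0.664, -0.0918, 0.0298]
eef_rot: [0.003, 3.14, -0.001]
ft_force: [-0.3, 1.3, 6.0]
finger_gap: 0.052
grasp_force: 36.2
clock: 30.02
tool_pos: [0.6625, -0.0916, 0.156]
eef_rot: [-0.003, -3.138, -0.001]
ft_force: [0.1, 0.1, -4.5]
finger_gap: 0.0514
grasp_force: 37.4
clock: 31.02
tool_pos: [0.646, 0.2706, 0.1563]
eef_rot: [-0.244, -3.129, 0.001]
ft_force: [0.7, -0.3, -2.8]
finger_gap: 0.0518
grasp_force: 37.5
clock: 31.28
tool_pos: [0.6476, 0.266, 0.1573]
eef_rot: [-0.249, -3.13, 0.001]
ft_force: [0.7, -0.5, -2.8]
finger_gap: 0.0513
grasp_force: 37.5
(array([  0.7,   2. , 118.3]), np.float64(0.4), 'yaw now', np.float64(80.9), 'tilt', array([-0.002, -0.001, -1.   ]))
```

```bash
python3 -m pendant '0 1 30 0; 0 2 70 0; 0 2 100 0; 0 2 110 0; 0 2 114 0; 0 2 116 0; 0 2 116 0'
python3 -m pendant '0 0 1 0; 0 0 2 0; 0 0 2 0'
```

```text
clock: 32.15
tool_pos: [0.649, 0.2684, 0.0438]
eef_rot: [0.25, 3.13, 0.001]
ft_force: [0.2, 0.5, -3.4]
finger_gap: 0.0519
grasp_force: 37.5
clock: 32.52
tool_pos: [0.6487, 0.2684, 0.041]
eef_rot: [0.249, 3.131, 0.001]
ft_force: [-1.3, 0.6, -1.1]
finger_gap: 0.0518
grasp_force: 37.7
```

```bash
python3 -m pendant '0 0 0.5 0; 0 0 1 0; 0 0 1 0'; python3 -m pendant '0 0 0 0; 0 0 0 0; 0 0 0 0; 0 0 0 0' 0.75; python3 -m pendant '0 0 -20 0; 0 0 -60 0; 0 0 -110 0; 50 0 -150 0; 100 0 -180 0; 120 0 -180 0; 120 0 -180 0; 120 0 -180 0'
python3 -c "
from h import *
T=pose();np.save('f.npy',T);im=read_camera('wrist');cv2.imwrite('pics/fin_w.png',im[:,:,::-1]);cv2.imwrite('pics/fin_t.png',read_camera('top')[:,:,::-1])"
```

```text
clock: 32.9
tool_pos: [0.6489, 0.2685, 0.0409]
eef_rot: [0.249, 3.13, 0.001]
ft_force: [-2.0, -0.4, 5.9]
finger_gap: 0.052
grasp_force: 38.4
clock: 33.4
tool_pos: [0.6484, 0.2682, 0.0392]
eef_rot: [-0.25, -3.131, 0.0]
ft_force: [-0.3, 0.3, -0.4]
finger_gap: 0.064
grasp_force: 0.0
clock: 34.4
tool_pos: [0.5305, 0.287, 0.2197]
eef_rot: [0.25, 3.131, 0.0]
ft_force: [-0.6, -0.7, 0.4]
finger_gap: 0.0642
grasp_force: 0.0
```

View pics/fin_w.png

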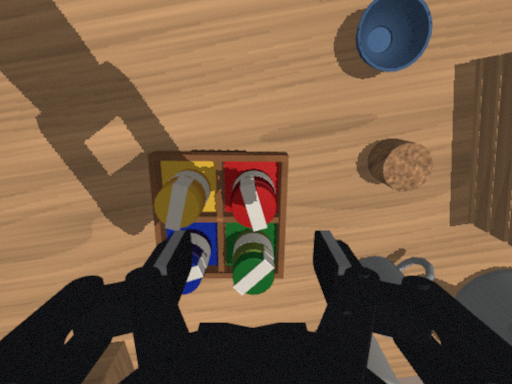

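View pics/fin_t.png

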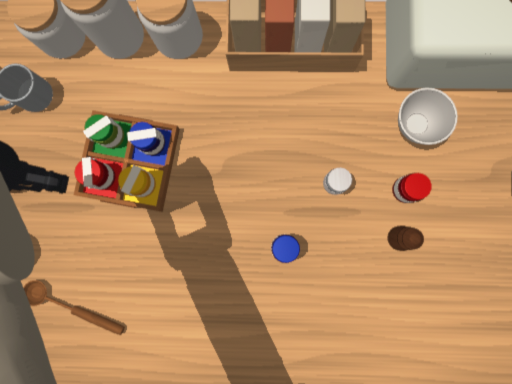

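All four jars stand upright in their matching bays, and opened blue (286,248) and opened red (415,187) haven't moved. I'll check the centring numerically from the lid pixels, then hand in.

```bash
python3 - <<'E'
from h import *
src=open("look.py").read(); exec(src[src.index("def onplane"):src.index("P=Pwrist")])
Pw=Pwrist(np.load("f.npy"));Pt=Pfix("top")
for k,u in dict(yellow=(179,203),red=(254,204),green=(253,272)).items(): print(k,"w",onplane(Pw,u,.091).round(3))
b=blobs(cv2.imread("pics/fin_t.png")[:,:,::-1])
for k,u in dict(green=(99,129),blue=(144,137),red=(91,172),yellow=(135,181)).items(): print(k,"t",onplane(Pt,u,.091).round(3))
print([p for k in ("red","blue") for p in b[k] if p[0]>200])
E
```

```text
yellow w [0.548 0.205]
red w [0.562 0.285]
green w [0.644 0.271]
green t [0.647 0.264]
blue t [0.632 0.178]
red t [0.565 0.275]
yellow t [0.549 0.191]
[(414.6, 186.6, 703), (285.4, 248.3, 553)]
```

```bash
python3 -c "
from plant import robot
print(robot.sign_off())"
```

```text
the job is handed in; nothing more can be done
None
```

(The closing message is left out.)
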